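# Stroke the desk-light dimmer strip up to full

### The job

Turn the desk lights up to full on the white controller: with the fingertips, touch the narrow end of the curved wedge-shaped strip and slide gently along the strip, over every dot of its row, to the wide end, in one stroke without lifting off on the way. Press only lightly, then take the fingertips off. Do not turn the knob, and leave the stylus, earbud case, lotion bottle and mug where they are.

Things in the scene. Friction and masses are not known exactly. Their poses are not given: they have to be found in the camera images.
- controller: white flat housing fixed to the desk, 170 (x) x 250 (y) x 22 mm; origin at the centre of its underside. On it a dark rubber strip, an arc of 85 mm radius over 130 degrees about x = -35 mm, y = 0, bulging to +x: a wedge 12 mm wide at its narrow end (-y) and 34 mm at its wide end (+y), rounded ends. Its flat top is 10 mm above the housing, 32 mm above the desk. A knob stands inside the arc
- strip (a joint): how far the strip is pressed straight down (m): 0 at rest, 0.006 at its stop. Sprung: starts to move at about 1 to 1.5 N, takes about 7 N at the stop (1 N per mm); wherever pressed, the whole strip sinks level, and it springs back when released. It registers a touch from 0.0005 on
- mark0 (a point): mark 0 of 9 (0 to 8) in the row along the curved strip, a white dot on its flat top, on its centre line, 24 mm from the next at the NARROW end: the stroke starts here (a mark counts as touched while the tool point is over it, so shut the gripper to bring the fingertips there); it sinks with the strip
- mark1 (a point): mark 1 of 9 (0 to 8) in the row along the curved strip, a white dot on its flat top, on its centre line, 24 mm from the next; it sinks with the strip
- mark2 (a point): mark 2 of 9 (0 to 8) in the row along the curved strip, a white dot on its flat top, on its centre line, 24 mm from the next; it sinks with the strip
- mark3 (a point): mark 3 of 9 (0 to 8) in the row along the curved strip, a white dot on its flat top, on its centre line, 24 mm from the next; it sinks with the strip
- mark4 (a point): mark 4 of 9 (0 to 8) in the row along the curved strip, a white dot on its flat top, on its centre line, 24 mm from the next; it sinks with the strip
- mark5 (a point): mark 5 of 9 (0 to 8) in the row along the curved strip, a white dot on its flat top, on its centre line, 24 mm from the next; it sinks with the strip
- mark6 (a point): mark 6 of 9 (0 to 8) in the row along the curved strip, a white dot on its flat top, on its centre line, 24 mm from the next; it sinks with the strip
- mark7 (a point): mark 7 of 9 (0 to 8) in the row along the curved strip, a white dot on its flat top, on its centre line, 24 mm from the next; it sinks with the strip
- mark8 (a point): mark 8 of 9 (0 to 8) in the row along the curved strip, a white dot on its flat top, on its centre line, 24 mm from the next at the WIDE end: the stroke ends here; it sinks with the strip
- knob_rim (a point): point 18 mm off the axis of the controller's grey rotary knob (40 mm diameter, a bar grip, top 66 mm above the desk, axis upright at x = -40 mm, y = 0 of the controller); it moves round when the knob is turned; to be left alone
- stylus: loose white pen-like stylus, 9 x 130 x 9 mm with a short tip at +y, lying along its y; origin at the centre of its underside
- earbud_case: loose white rounded case 46 x 60 x 24 mm; origin at the centre of its underside
- lotion: loose grey bottle standing upright, 42 mm diameter, 85 mm tall; origin at the centre of its underside
- mug: loose blue mug, 80 mm diameter at the rim, 75 mm tall, handle at its +y; origin at the centre of its underside

How it is judged:
On the way, in this order (a step that is already met when the one before it is completed fails the run):
1. the fingertip presses the strip on mark 0 (narrow end) (horizontal distance between the grasp point and mark0 below 0.01 m and value of joint strip above 0.0005 m and contact force between the fingers and controller above 0.2 N), for 0.03 s.
2. the fingertip presses the strip on mark 1 (horizontal distance between the grasp point and mark1 below 0.01 m and value of joint strip above 0.0005 m and contact force between the fingers and controller above 0.2 N), for 0.03 s.
3. the fingertip presses the strip on mark 2 (horizontal distance between the grasp point and mark2 below 0.01 m and value of joint strip above 0.0005 m and contact force between the fingers and controller above 0.2 N), for 0.03 s.
4. the fingertip presses the strip on mark 3 (horizontal distance between the grasp point and mark3 below 0.01 m and value of joint strip above 0.0005 m and contact force between the fingers and controller above 0.2 N), for 0.03 s.
5. the fingertip presses the strip on mark 4 (horizontal distance between the grasp point and mark4 below 0.01 m and value of joint strip above 0.0005 m and contact force between the fingers and controller above 0.2 N), for 0.03 s.
6. the fingertip presses the strip on mark 5 (horizontal distance between the grasp point and mark5 below 0.01 m and value of joint strip above 0.0005 m and contact force between the fingers and controller above 0.2 N), for 0.03 s.
7. the fingertip presses the strip on mark 6 (horizontal distance between the grasp point and mark6 below 0.01 m and value of joint strip above 0.0005 m and contact force between the fingers and controller above 0.2 N), for 0.03 s.
8. the fingertip presses the strip on mark 7 (horizontal distance between the grasp point and mark7 below 0.01 m and value of joint strip above 0.0005 m and contact force between the fingers and controller above 0.2 N), for 0.03 s.
9. the fingertip presses the strip on mark 8 (wide end) (horizontal distance between the grasp point and mark8 below 0.01 m and value of joint strip above 0.0005 m and contact force between the fingers and controller above 0.2 N), for 0.03 s.
At the end, for the whole second after the job is handed in: after the stroke the strip is released and up again (pressed under 0.4 mm), the knob is not turned (its rim within 6 mm of its start), and stylus, case, bottle and mug stand still within 15 mm of their starts (value of joint strip below 0.0004 m and distance of knob_rim from where it was at the start of the episode below 0.006 m and distance of each of stylus, earbud_case, lotion, mug from where it was at the start of the episode below 0.015 m and linear speed of each of stylus, earbud_case, lotion, mug below 0.02 m/s); the robot touches nothing.
It fails at once if the finger lifts off the strip on the way (it is close above the middle of the strip, marks 2 to 6, TCP less than 45 mm over it, and not pressing) (value of joint strip below 0.0002 m and z of the grasp point in the frame of mark4 below 0.045 m and (horizontal distance between the grasp point and mark2 below 0.012 m or horizontal distance between the grasp point and mark3 below 0.012 m or horizontal distance between the grasp point and mark4 below 0.012 m or horizontal distance between the grasp point and mark5 below 0.012 m or horizontal distance between the grasp point and mark6 below 0.012 m)).
It fails at once if the controller is pressed hard (over 18 N) (contact force between anything else and controller above 18 N).
It fails at once if the knob is turned (distance of knob_rim from where it was at the start of the episode above 0.006 m).
It fails at once if the stylus, earbud case, lotion bottle or mug is pushed or lifted (distance of any of stylus, earbud_case, lotion, mug from where it was at the start of the episode above 0.015 m).
It also fails if it takes over 45 s, if anything falls off the work surface, if the arm or the gripper's body presses on something with over 40 N, if the wrist force passes 120 N, or if a joint passes its speed limit or range.

### The arm

A 6-joint arm with a two-finger parallel gripper is mounted at the origin on the work surface. World frame = base frame: x ahead of the robot, y to its left, z up, the work surface at z = 0. Lengths are in m, angles in rad, forces in N, time in s.
With the tool pointing down it reaches from about 0.3 to 0.95 m from the base axis. Payload 3.1 kg.
Tool frame: the origin (TCP) lies between the finger pads, 19 mm behind the fingertips; this is the grasp point; z points along the fingers, y is the line along which they close (so a half turn about z gives the same grasp; the last joint's range is limited). The gripper opens to 85 mm and grips with 20 to 120 N. Pads are 22 mm wide; open, the fingers measure 114 mm over their backs; the gripper's body (76 mm by 85 mm) begins 54 mm behind the grasp point. The pads swing forward as they close: fully open they stand 13 mm farther back than shut.
Start: joints at [-1.322, 0.308, 1.634, -0, 1.2, -0.07], TCP at [0.196, -0.594, 0.25] pointing down, gripper open.
Joint ranges: [-3.06, 3.06], [-0.79, 1.96], [0.05, 2.63], [-1.19, 4.34], [0.05, 2.64], [-2.94, 2.94]. Speed limits (rad/s): [2.79, 2.79, 3.14, 3.14, 3.14, 3.14].

### API

Orientations are given as a unit quaternion [w, x, y, z].
In Python, from cell import * gives the robot as it stands. Calls block until the motion is done:
- move_to(position, orientation): joint-space move of the TCP to a pose.
- move_linear(position, v=0.15, orientation=None, stop_force=None): straight line of the TCP; orientation=None keeps the orientation; v is the mean speed in m/s. With stop_force (N) it stops when the force on the tool has changed by that much, and returns True; else False.
- movej(angles): joint-space move.
- gripper_to(opening): finger opening in m; the grip force is fixed at half the most; returns when the fingers have stopped.
- sleep(seconds).
- ik(position, orientation): joint angles nearest the present ones, or None.
- get_obs(): the state.
- snapshot(name): name is "side" or "top"; returns a dict with "color" (384x512x3 uint8, red, green, blue), "camera_matrix" (3x3 intrinsics, pixels), "R" (3x3) and "t" (3): a world point X has camera coordinates R X + t. Camera axes: x right, y down, z forward; pixel columns grow to the right and rows downward; lengths in m; the calibration is good to about 2 mm. A picture is of the moment at which its call begins. There is no depth.
A pose or a line that the arm cannot do raises MotionError and nothing moves.
- job_done(): hands the job in; it is judged then, once.
The state is a dict: "t": time; "joint_positions": joint angles; "dq": joint speeds; "joint_efforts": joint torques, N m; "tcp_pos": TCP position; "tool_rot": TCP orientation; "wrist_force": force on the tool from outside, world axes, zero at the start; "ft_torque": the same for the moment, N m; "width": finger opening in m; "gripper_force": force on a finger pad.
Only numpy, scipy, OpenCV 4.12 (cv2) and the standard library are available. Lean on these libraries where they do the work, as an engineer would, in place of code of your own. Each camera call takes 0.05 s, during which the arm holds its last target. There are 200 camera calls.

## Working session

There is one attempt and no reset: what is moved stays moved. The work goes in short steps, each a Python script; the robot and the scene stay as the last script left them, time stands still between calls to the robot, and variables do not carry over. Pictures are saved under pics/ and viewed, at most 10 in all, crops included, and the job is handed in when it is done.

```bash
mkdir -p pics; python3 - <<'E'
from cell import *
import cv2,numpy as np,pickle
d={}
for n in("top","side"):
    s=snapshot(n);d[n]=s;cv2.imwrite(f"pics/{n}.png",s["color"][:,:,::-1]);print(n,np.round(s["camera_matrix"],1).tolist(),np.round(s["R"],3).tolist(),np.round(s["t"],3).tolist())
pickle.dump(d,open("d.pkl","wb"))
o=get_obs();print(o["t"],o["tool_rot"],o["wrist_force"],o["width"])
E
```

```text
top [[382.8, 0.0, 258.8], [0.0, 382.8, 190.5], [0.0, 0.0, 1.0]] [[0.11, -0.994, -0.005], [-0.971, -0.106, -0.213], [0.211, 0.028, -0.977]] [-0.003, 0.55, 0.693]
side [[411.7, 0.0, 259.8], [0.0, 411.7, 190.3], [0.0, 0.0, 1.0]] [[-0.784, -0.621, -0.005], [-0.48, 0.61, -0.63], [0.395, -0.491, -0.776]] [0.466, 0.277, 0.813]
0.1 [-1.07452385e-03  9.87320694e-01  1.58734619e-01 -1.12454832e-04] [ 0.44170277  0.15402789 -0.57697536] 0.08547911056382893
```

View pics/top.png

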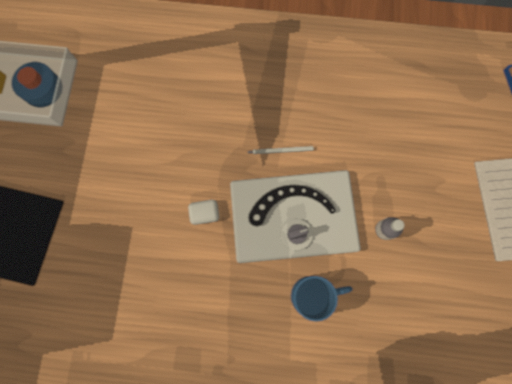

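View pics/side.png

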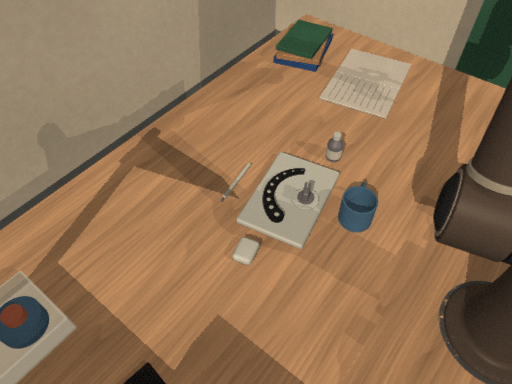

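The top view shows the strip at (250–335, 185–222), with its wide end at left (255, 219) and narrow end at right (333, 210). In the side view it runs from (302, 171), narrow, to (276, 216), wide. I'll enlarge both and find the dots.

```bash
python3 - <<'E'
import cv2,numpy as np,pickle
d=pickle.load(open("d.pkl","rb"))
out=[]
for n,(x0,y0) in(("top",(236,166)),("side",(250,155))):
    c=d[n]["color"][y0:y0+80,x0:x0+110,::-1]
    b=cv2.resize(c,None,fx=7,fy=7,interpolation=cv2.INTER_CUBIC)
    g=cv2.cvtColor(b,cv2.COLOR_BGR2GRAY)
    # tophat: small bright spots within dark strip
    dark=cv2.morphologyEx((g<90).astype(np.uint8),cv2.MORPH_CLOSE,np.ones((37,37)))
    m=cv2.morphologyEx(g,cv2.MORPH_TOPHAT,cv2.getStructuringElement(2,(41,41)))
    k,l,s,ce=cv2.connectedComponentsWithStats(((m>45)&(dark>0)).astype(np.uint8))
    for i in range(1,k):
        if s[i,4]>30:
            w=np.where(l==i,m.astype(float),0);yy,xx=np.nonzero(w);ww=w[yy,xx]
            x,y=(xx@ww)/ww.sum(),(yy@ww)/ww.sum()
            print(n,i,s[i,4],round((x+.5)/7-.5+x0,2),round((y+.5)/7-.5+y0,2))
            cv2.circle(b,(int(x),int(y)),2,(0,0,255),-1);cv2.putText(b,str(i),(int(x)+8,int(y)-8),0,.5,(0,255,0),1)
    cv2.imwrite(f"pics/{n}_c.png",b)
E
```

```text
top 1 635 291.42 189.6
top 2 611 303.3 190.15
top 3 677 280.13 192.34
top 4 504 314.66 193.82
top 5 611 269.88 198.15
top 6 399 324.4 200.65
top 7 619 261.63 206.6
top 9 444 256.28 217.08
top 10 68 301.66 230.72
side 1 214 292.61 170.55
side 3 294 284.06 173.16
side 4 374 276.86 177.7
side 5 516 271.42 183.82
side 6 85 307.1 184.47
side 7 650 268.47 191.02
side 8 78 305.43 193.9
side 9 736 268.21 198.89
side 10 837 270.79 206.62
side 11 923 276.22 213.83
```

View pics/top_c.png

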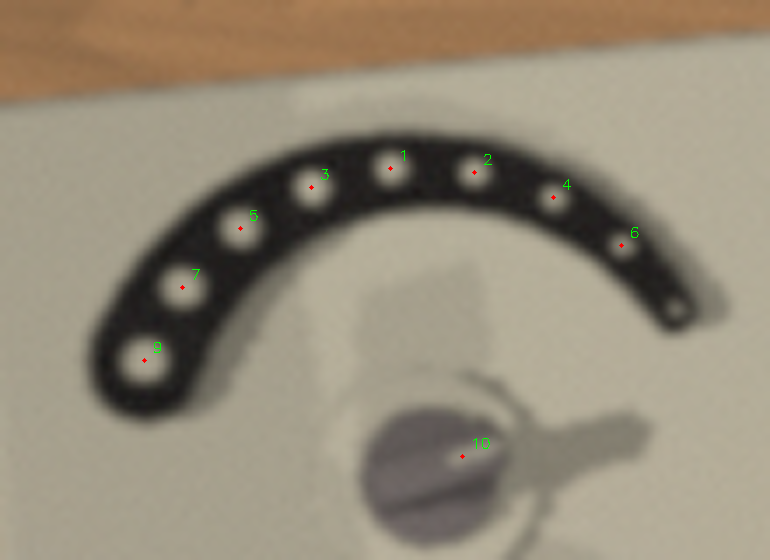

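View pics/side_c.png

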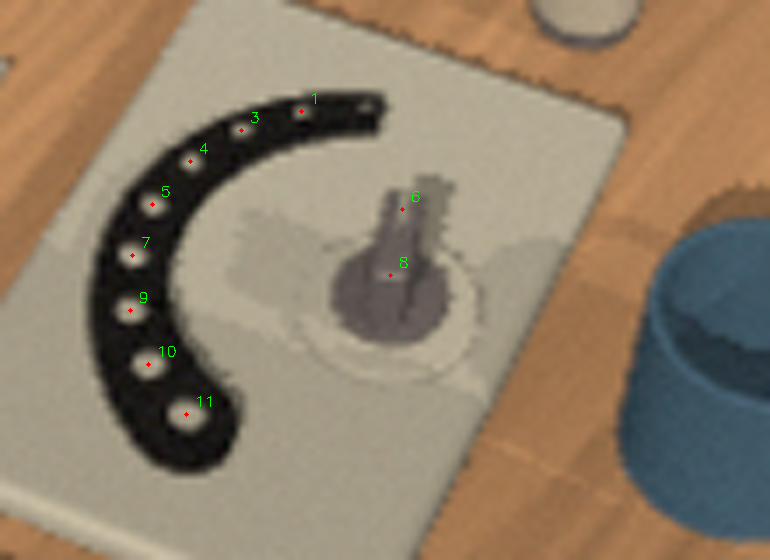

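```bash
cat >fit.py <<'E'
import cv2,numpy as np,pickle
d=pickle.load(open("d.pkl","rb"))
T=[[332.14,209.71],[324.4,200.65],[314.66,193.82],[303.3,190.15],[291.42,189.6],[280.13,192.34],[269.88,198.15],[261.63,206.6],[256.28,217.08]]
S=[[302.0,169.86],[292.61,170.55],[284.06,173.16],[276.86,177.7],[271.42,183.82],[268.47,191.02],[268.21,198.89],[270.79,206.62],[276.22,213.83]]
P=[d[n]["camera_matrix"]@np.c_[d[n]["R"],d[n]["t"]] for n in("top","side")]
X=cv2.triangulatePoints(P[0],P[1],np.array(T).T,np.array(S).T);X=(X[:3]/X[3]).T
a=(np.arange(9)-4)*24/85
def model(a): return np.c_[-.035+.085*np.cos(a),.085*np.sin(a)]
M=model(a);Mc,Xc=M.mean(0),X[:,:2].mean(0)
H=(M-Mc).T@(X[:,:2]-Xc);yaw=np.arctan2(H[0,1]-H[1,0],H[0,0]+H[1,1])
R=np.array([[np.cos(yaw),-np.sin(yaw)],[np.sin(yaw),np.cos(yaw)]])
t=Xc-R@Mc
world=lambda m:m@R.T+t
if __name__=="__main__":
    F=world(M)
    print(np.round(X,4));print("res mm",np.round((X[:,:2]-F)*1e3,1).tolist());print("yaw",yaw,"origin",t)
    print(np.round(np.linalg.norm(np.diff(X,axis=0),axis=1)*1e3,1),"ends",np.round(F[[0,8]],4))
E
python3 fit.py
```

```text
[[ 0.5319 -0.0943  0.0261]
 [ 0.5489 -0.0772  0.0267]
 [ 0.5607 -0.0564  0.027 ]
 [ 0.5657 -0.0326  0.0276]
 [ 0.5642 -0.0082  0.0276]
 [ 0.556   0.0142  0.0274]
 [ 0.5417  0.0338  0.0273]
 [ 0.5224  0.0487  0.0279]
 [ 0.5     0.0571  0.0272]]
res mm [[-0.2, -0.7], [-0.0, -0.5], [0.3, -0.7], [0.2, -0.2], [0.3, 0.2], [0.3, 0.2], [0.0, 0.5], [-0.3, 0.7], [-0.5, 0.4]]
yaw 0.2073894436149956 origin [ 0.51500552 -0.01874999]
[24.1 24.  24.3 24.4 23.9 24.3 24.3 24. ] ends [[ 0.5321 -0.0937]
 [ 0.5005  0.0567]]
```

Spacing, radius and residuals match, but the height comes out at 27 mm against the stated 32 mm. I'll check the xy effect by intersecting each camera's rays with z = 32 mm, and use the arm itself as a reference. That means shutting the gripper high up and hovering over mark 0, outside the fail zone.

```bash
python3 - <<'E'
from fit import *
for n,p in(("top",T),("side",S)):
    K,Rc,tc=d[n]["camera_matrix"],d[n]["R"],d[n]["t"]
    r=np.c_[np.array(p),np.ones(9)]@np.linalg.inv(K).T@Rc; c=-Rc.T@tc
    Y=c+r*((.032-c[2])/r[:,2])[:,None]
    print(n,np.round((Y[:,:2]-world(M))*1e3,1)[[0,4,8]].tolist())
from cell import *
o=get_obs();q=[0,1,0,0]
gripper_to(0)
h=[*world(M)[0],.15]
# fingers closing line radial or any; keep near-present orientation
q=np.array([0,0.9873,0.1587,0]);q/=np.linalg.norm(q)
print("ik",ik(h,q))
move_to([0.35,-0.35,.25],q);move_to(h,q);sleep(.5)
o=get_obs();print(o["t"],o["tcp_pos"],o["wrist_force"],o["width"],o["joint_positions"])
D={}
for n in("top","side"):
    s=snapshot(n);D[n]=s
    tip=o["tcp_pos"]+[0,0,-.019];u=s["camera_matrix"]@(s["R"]@tip+s["t"]);u=u[:2]/u[2];print(n,"tip px",u)
    x0,y0=int(u[0])-50,int(u[1])-40
    b=cv2.resize(s["color"][y0:y0+75,x0:x0+100,::-1],None,fx=8,fy=8,interpolation=cv2.INTER_CUBIC)
    v=(int((u[0]-x0)*8+4),int((u[1]-y0)*8+4));cv2.drawMarker(b,v,(0,0,255),0,16,1)
    cv2.imwrite(f"pics/h_{n}.png",b)
E
```

```text
top [[-2.0, 0.1], [-1.4, 0.2], [-1.9, -0.1]]
side [[-2.3, 4.2], [-1.3, 3.3], [-1.8, 3.5]]
ik [-2.54877745e-01  2.67096233e-01  1.91127222e+00 -4.44089210e-16
  9.63224205e-01  9.97162406e-01]
3.725 [ 0.53207418 -0.0939245   0.15011926] [ 0.59465533 -0.16599005  0.59836788] 0.00041283358909801265 [-2.55323737e-01  2.66832103e-01  1.91132807e+00  1.32432400e-06
  9.63243021e-01  9.97151887e-01]
top tip px [342.64195488 199.42469251]
side tip px [305.43121374 140.08246594]
```

View pics/h_top.png

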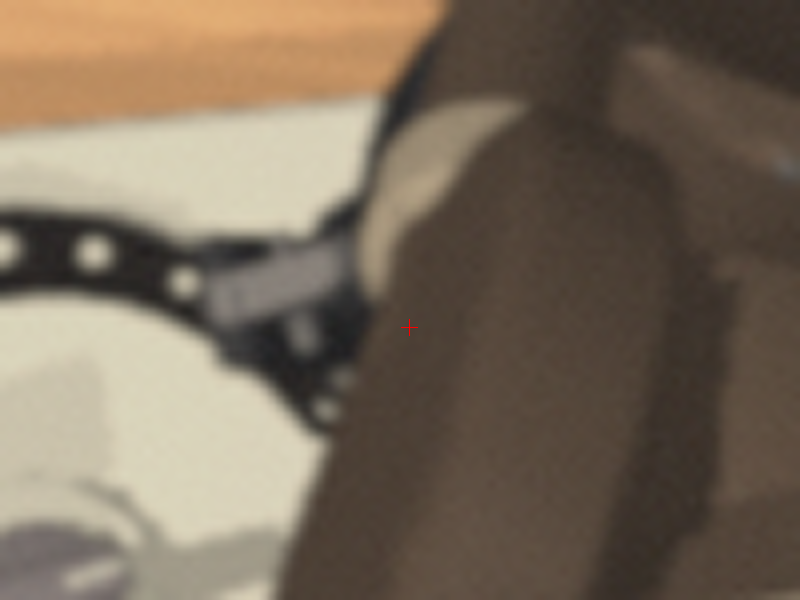

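View pics/h_side.png

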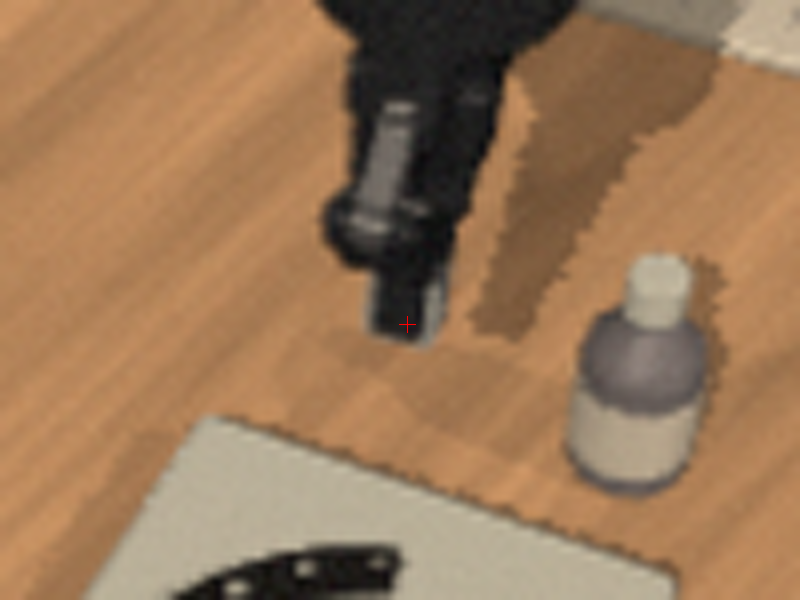

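In the side view, the lower end of the shut fingers is at (407, 330) in the crop, against a predicted (407, 325). The side camera therefore agrees with the arm to about 2 mm. In the top view the tip is hidden behind the arm. I'll use the z = 32 mm solution, which shifts xy by about (-1.7, +2.0) mm, then touch down gently on mark 0.

```bash
python3 - <<'E'
from fit import *
from cell import *
off=np.array([-.0017,.002]);p=world(M)[0]+off
move_linear([*p,.066],v=.08);sleep(.3)
f0=get_obs()["wrist_force"]
r=move_linear([*p,.044],v=.008,stop_force=1.5)
o=get_obs();print(r,o["t"],o["tcp_pos"],o["wrist_force"]-f0)
sleep(.3);o=get_obs();print(o["tcp_pos"]-[*p,0],o["wrist_force"]-f0)
np.save("f0.npy",f0)
E
```

```text
True 7.1417 [ 0.53041618 -0.09167885  0.04982278] [0.13710399 0.78551016 2.03289621]
[-7.04961922e-05  9.48521734e-06  4.96951989e-02] [1.53815671 0.72780171 2.15281696]
```

Contact came at TCP z = 49.7 mm, where a 32 mm strip top would put it. Next is the stroke at about 2.6 mm depth, with a force check on each segment.

```bash
python3 - <<'E'
from fit import *
from cell import *
off=np.array([-.0017,.002]);f0=np.load("f0.npy");z=.0484
path=world(model(np.linspace(a[0],a[-1],25)))+off
move_linear([*path[0],z],v=.01);sleep(.2)
for i,p in enumerate(path[1:]):
    move_linear([*p,z],v=.03)
    o=get_obs();f=(o["wrist_force"]-f0)[2]
    if i%3==2: print(i+1,round(o["t"],2),np.round((o["tcp_pos"]-[*p,0])*1e3,1),np.round(o["wrist_force"]-f0,1))
    if f<2: z-=.0003
    elif f>6: z+=.0003
    z=np.clip(z,.0474,.0490)
sleep(.3)
move_linear([*path[-1],.15],v=.08);sleep(.5)
o=get_obs();print(o["t"],o["tcp_pos"],o["wrist_force"])
s=snapshot("side");cv2.imwrite("pics/end.png",s["color"][:,:,::-1])
E
```

```text
3 9.17 [ 0.6  0.3 48.5] [ 0.1 -1.5  2. ]
6 10.42 [ 0.3  0.5 48.4] [-0.1  0.7  4. ]
9 11.67 [ 0.1  0.5 48.4] [-0.1  1.   3.2]
12 12.92 [-0.1  0.5 48.4] [0.9 0.6 3.7]
15 14.17 [-0.3  0.5 48.4] [0.3 0.4 3.4]
18 15.42 [-0.5  0.4 48.3] [ 1.3 -0.1  3.7]
21 16.67 [-0.6  0.3 48.3] [0.3 1.2 3.3]
24 17.92 [-0.7  0.2 48.3] [ 1.5 -0.2  3.4]
20.1333 [0.49879307 0.05874076 0.14998195] [0.00458769 0.54985072 0.71834744]
```

View pics/end.png

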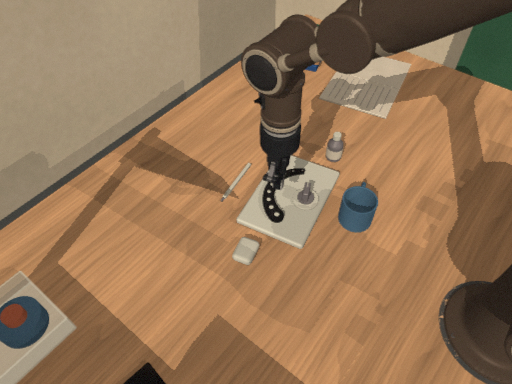

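The end picture shows the fingers clear above the strip. The stylus (236, 182), case (246, 250), bottle (336, 147), mug (357, 207) and knob (307, 193) are all where they were. The force stayed at 2–4 N at every check, so I'm handing in.

```bash
python3 -c "
from cell import *
print(job_done())"
```

```text
the job is handed in; nothing more can be done
None
```

I slid the shut fingertips from mark 0 to mark 8 in one unbroken stroke at about 2–4 N, lifted off, and handed the job in after about 20 s; the knob and loose items look unmoved in the last picture, but no verdict was returned.

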